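# Hang the tube trolley on the gravity rail and latch it at the stop

## Robot

A 7-joint arm with a two-finger parallel gripper is mounted at the origin on a cart in front of the work surface, level with it; the furniture and walls round the work are solid. World frame = base frame: x ahead of the robot, y to its left, z up, the work surface at z = 0. Lengths are in m, angles in rad, forces in N, time in s.
With the tool pointing down it reaches from about 0.4 to 0.85 m from the base axis. Payload 6.9 kg.
Tool frame: the origin (TCP) lies midway between the tips of the shut fingers; the grasp point (between the pads) lies behind it (ctrl.pinch_z is the z of the grasp point in the tool frame, in m); z points along the fingers, y is the direction in which the jaws open and shut (so a half turn about z gives the same grasp; the last joint's range is limited). The gripper opens to 85 mm and grips with 20 to 120 N. Pads are 22 mm wide; open, the fingers measure 114 mm over their backs; the gripper's body (76 mm by 85 mm) begins 54 mm behind the grasp point. The pads swing forward as they close: fully open they stand 13 mm farther back than shut.
Start: joints at [1.369, 0.507, -0.238, 1.5, 0.126, 1.149, -0.155], TCP at [0.189, -0.596, 0.231] pointing down, gripper open.
Joint ranges: [-3.08, 3.08], [-0.24, 2.05], [-1.43, 1.35], [0, 2.5], [-1.52, 4.66], [0.17, 1.96], [-2.89, 2.89]. Speed limits (rad/s): [2.39, 2.39, 3.14, 3.14, 3.14, 3.14, 3.14].

## Interface

Orientations are given as a unit quaternion [w, x, y, z].
In Python, from station import ctrl, get_state, vision, ticket, models gives the robot as it stands. Calls block until the motion is done:
- ctrl.movep(position, orientation): joint-space move of the TCP to a pose.
- ctrl.movel(position, frame=None, max_speed=0.15): straight line of the TCP; frame=None keeps the orientation; max_speed is the mean speed in m/s.
- ctrl.set_joints(angles): joint-space move.
- ctrl.ungrasp() and ctrl.close_gripper(force=None): open the fingers fully, or close them until they stop; force is the grip in N (None keeps the last).
- ctrl.pause(seconds).
- ctrl.ik(position, orientation): joint angles nearest the present ones, or None.
- get_state(): the state.
- vision.grab_frame(name): name is "side" or "top" or "wrist"; returns (picture, depth): 400x640x3 uint8, blue, green, red; 400x640 float32, m along the optical axis (not along the pixel's ray), 0 where there is no reading.
- vision.camera_info(name): a dict with "mtx" (3x3 intrinsics, pixels), "dist_coeffs" ([k1, k2, p1, p2, k3] as OpenCV has them; the pictures are not rectified), "R" (3x3) and "t" (3): a world point X has camera coordinates R X + t; the wrist camera has in their place "hand_eye" (4x4, takes a point from camera to tool coordinates, whose origin is the TCP and whose axes are the flange's). Camera axes: x right, y down, z forward; pixel columns grow to the right and rows downward; lengths in m; the calibration is good to about 2 mm. A picture is of the moment at which its call begins: read the wrist's pose just before it. camera_info takes no time and is no camera call.
A pose or a line that the arm cannot do raises ctrl.Unreachable and nothing moves.
- ticket.close_job(): hands the job in, once; it reports no verdict.
Trained networks look in the newest picture that a camera, given by its name, has taken for a name from the list of things; names that differ only in an ending like _2 or _b are one class to them, and where a whole thing is asked for, a point or a joint stands for the part that bears it (a point fixed in the world has none). Each returns a list of dicts, best first, with "p" (0 to 1); they miss things now and then, are a little off and sometimes report something else, mostly with a low value. They report only what shows in the picture. A call takes as long as a camera call. They do not tell look-alikes from the thing itself.
- models.recognise(camera, target): "point" ([column, row] in pixels, amid what is visible of it).
- models.masks_of(camera, target): "mask" (400x640 bool, what is visible of it) and "point" ([column, row] in pixels, amid what is visible of it).
The state is a dict: "time": time; "qpos": joint angles; "qd": joint speeds; "tau": joint torques, N m; "tcp_pos": TCP position; "eef_rot": TCP orientation; "contact_force": force on the tool from outside, world axes, zero at the start; "wrist_torque": the same for the moment, N m; "width": finger opening in m.
Only numpy, scipy, OpenCV 4.12 (cv2) and the standard library are available. Lean on these libraries where they do the work, as an engineer would, in place of code of your own. Each camera call takes 0.05 s, during which the arm holds its last target. There are 200 camera calls.

## Task

Hook the tube trolley over the high end of the sloped rail, small striker roller leading towards the stop, and let go so that it rolls down by itself until the stop's rod holds it. Then push it gently on down the rail from behind, never bearing hard on the rail or the stop, until the sprung latch has dropped in behind the striker roller, and leave it latched there on both wheels. Do not shift the timer, the beaker or the small bottle.

Things in the scene. Friction and masses are not known exactly. Their poses are not given: they have to be found in the camera images.
- trolley: loose aluminium hook-on trolley with three capped tubes, 64 x 100 x 182 mm, 0.4 to 0.55 kg, standing on its flat foot (64 x 96 mm). Origin: centre of the foot's underside; +z up, -y the leading end (bears the striker roller), +x the open side of its C-shaped hook. Two struts at x = -26 to -21 mm join foot and top plate. Its centre of mass is low and central. On the rail it rolls at about 0.2 m/s.
- trolley_seat (a point): at [0, 0, 110] mm of the trolley frame: the point that lies on the middle of the rail's top edge when the trolley hangs. Two grooved wheels at y = -40 and +40 mm stand on the rail here: tread 13 mm wide, flanges 3.5 mm deep either side. Tube tops are 51 mm below this point, flanges reach 3.5 mm below: between them the rail enters sideways from the +x side.
- trolley_grip (a point): middle of the trolley's upright grip tab, at [0, 19, 167] mm of the trolley frame. The tab is 12 mm thick (x), 26 mm long (y = 6 to 32 mm), z = 152 to 182 mm; the plate below it has its top at z = 142 mm
- trolley_push (a point): rear face of the push lug at the trolley's trailing end, at [0, 50, 152] mm of the trolley frame; lug 24 mm wide, z = 142 to 160 mm; the face looks to trolley +y; push it towards trolley -y, at this height
- trolley_striker (a point): axis of the free-turning striker roller, radius 5 mm, along trolley x, at [0, -38, 159] mm of the trolley frame. Between it and the tab is a notch with its floor at z = 156 mm, into which the latch drops. The leading face that meets the stop's rod and bumper is at y = -47 mm, z = 142 to 152 mm.
- rail_stand: fixed stand with the sloped rail along its y. Origin on the worktop below the rail's middle; +y uphill, -x the open front, from which the trolley is hooked on. Two posts (radius 8 mm, x = 80 mm, y = -110 and +110 mm) carry the rail by thin arms at its back, 12 mm below its top edge. Base plate x = 30 to 120 mm, 10 mm thick. Hung, the trolley's axes agree with the stand's but for the slope.
- rail_mid (a point): middle of the rail's top edge, 170 mm above the worktop. The rail is a steel flat bar on edge, 8 mm wide, 16 mm deep, from y = +163 to -213 mm of the stand; it rises towards +y at 0.14 rad (14.1 mm in 100 mm). The stop is clamped on its low part: the bumper face is 135 to 165 mm downhill of this point; where exactly differs each time and is not reported. Pushing over 15 N is too hard.
- rail_start (a point): point on the rail's top edge 110 mm uphill of its middle: where the trolley's seat point should be when it is let go (60 mm or more uphill of the middle will do)
- latch (a joint): angle of the stop's latch, rad: 0 down, over 0.2 on top of the striker roller, about 0.1 in the notch behind it (latched). A friction-held rod sticks 37 to 65 mm out of the bumper (not reported); it slides in under 3 N and stays. Then the roller lifts the latch (some N more); the bumper gives 2.5 N per mm, 4.5 mm to a dead stop; the latch drops when it is 1 to 3 mm in.
- lab_timer: bystander: small white timer, 62 x 66 x 19 mm, left of the work; origin at the centre of its underside
- beaker_50: bystander: small clear beaker, 44 mm across, 58 mm high; origin at the centre of its underside
- reagent_small_2: bystander: small bottle with a white cap, 40 mm across, 62 mm high, to the right; origin at the centre of its underside
- bumper (a joint): how far the stop's rubber bumper is pressed in, m: 0 free, 0.0045 dead stop. The latched trolley keeps it pressed in by more than 0.5 mm; resting on the rod or on the latch's slope it does not touch it. The bumper's place is not reported.
Things that resemble listed ones, but are neither listed nor needed, are in the scene too. What is shaped like the trolley but yellow is not meant.

How it is judged:
On the way, in this order (a step that is already met when the one before it is completed fails the run):
1. the trolley hangs on the high part of the rail, let go by the fingers (contact force between trolley and rail_stand above 0.5 N and contact force between trolley and the fingers below 0.1 N and height (world z) of trolley above 0.04 m and y of trolley_seat in the frame of rail_stand above 0.045 m), for 0.05 s.
2. it has rolled down by itself and rests against the stop's rod (y of trolley_seat in the frame of rail_stand below -0.03 m and linear speed of trolley below 0.02 m/s and contact force between trolley and rail_stand above 1 N and contact force between trolley and the fingers below 0.1 N), for 0.2 s.
At the end, for the whole second after the job is handed in: the trolley hangs at rest on the lower part of the rail, both wheels on it (leaning only as the rail slopes, 0.09 to 0.24 rad), untouched, with the latch dropped into its notch behind the striker roller (latch angle 0.05 to 0.18 rad) and so keeping the bumper pressed in by more than 0.5 mm (value of joint latch between 0.05 and 0.18 rad and y of trolley_seat in the frame of rail_stand below -0.06 m and angle between the x axis of trolley and the x axis of rail_stand, either way round below 0.15 rad and angle between trolley's own z axis and vertical between 0.09 and 0.24 rad and contact force between trolley and rail_stand above 1 N and contact force between trolley and the fingers below 0.1 N and linear speed of trolley below 0.01 m/s and value of joint bumper above 0.0005 m).
It fails at once if the trolley bears on the rail or the stop with more than 35 N in all, its weight and the latch included (a push of about 20 N) (contact force between trolley and rail_stand above 35 N).
It fails at once if the fingers carry or push the trolley along the middle of the rail instead of letting it roll (contact force between trolley and rail_stand above 0.3 N and contact force between trolley and the fingers above 0.3 N and y of trolley_seat in the frame of rail_stand between -0.01 and 0.04 m).
It fails at once if a bystander is shifted by more than 30 mm (distance of any of lab_timer, beaker_50, reagent_small_2 from where it was at the start of the episode above 0.03 m).
It also fails if it takes over 58 s, if anything falls off the work surface, if the arm or the gripper's body presses on something with over 40 N, if the wrist force passes 120 N, or if a joint passes its speed limit or range.

## Working session

There is one attempt and no reset: what is moved stays moved. The work goes in short steps, each a Python script; the robot and the scene stay as the last script left them, time stands still between calls to the robot, and variables do not carry over. Pictures are saved under pics/ and viewed, about 8 in all and at most 12, crops included, and the job is handed in when it is done.

```bash
ls; mkdir -p pics
cat > h.py <<'E'
import numpy as np, cv2
from station import ctrl, get_state, vision, ticket, models
from scipy.spatial.transform import Rotation as Ro
def q2R(q): return Ro.from_quat([q[1],q[2],q[3],q[0]]).as_matrix()
def R2q(R):
    q=Ro.from_matrix(R).as_quat(); return [q[3],q[0],q[1],q[2]]
def cloud(cam,depth,st=None):
    """400x640x3 world points (nan where no depth)"""
    c=vision.camera_info(cam); h,w=depth.shape
    u,v=np.meshgrid(np.arange(w),np.arange(h))
    p=cv2.undistortPoints(np.stack([u,v],-1).reshape(-1,1,2).astype(np.float64),np.array(c["mtx"],float),np.array(c["dist_coeffs"],float)).reshape(h,w,2)
    P=np.dstack([p*depth[...,None],depth]).astype(float); P[depth<=0]=np.nan
    if "R" in c: return (P-np.array(c["t"]))@np.array(c["R"])
    H=np.array(c["hand_eye"]); P=P@H[:3,:3].T+H[:3,3]
    return P@q2R(st["eef_rot"]).T+np.array(st["tcp_pos"])
def proj(cam,X,st=None):
    c=vision.camera_info(cam); X=np.atleast_2d(X).astype(float)
    if "R" in c: Pc=X@np.array(c["R"]).T+np.array(c["t"])
    else:
        H=np.linalg.inv(np.array(c["hand_eye"])); Pc=(X-np.array(st["tcp_pos"]))@q2R(st["eef_rot"]); Pc=Pc@H[:3,:3].T+H[:3,3]
    return cv2.projectPoints(Pc.reshape(-1,1,3),np.zeros(3),np.zeros(3),np.array(c["mtx"],float),np.array(c["dist_coeffs"],float))[0].reshape(-1,2)
E
python3 - <<'E'
from h import *
s=get_state(); print(s["time"],s["tcp_pos"],s["eef_rot"],ctrl.pinch_z,s["width"],s["contact_force"])
for cam in ("top","side"):
    im,d=vision.grab_frame(cam); np.savez(f"{cam}0.npz",im=im,d=d)
    P=cloud(cam,d)
    cv2.imwrite(f"pics/{cam}0.png",im)
    for t in ("trolley","rail_stand","lab_timer","beaker_50","reagent_small_2"):
        for m in models.masks_of(cam,t)[:3]:
            q=P[m["mask"]]; 
            print(cam,t,round(m["p"],2),np.round(m["point"]),np.round(np.nanmedian(q,0),3), np.round(np.nanpercentile(q,98,axis=0),3),np.round(np.nanpercentile(q,2,axis=0),3))
im=np.vstack([cv2.imread(f"pics/{c}0.png")[:,:] for c in ("top","side")]); cv2.imwrite("pics/both0.png",cv2.resize(im,(480,600)))
E
```

```text
pics
0.0 [ 0.18854402 -0.59535923  0.2304315 ] [-8.71383680e-04  9.88253140e-01  1.52823267e-01 -1.45827819e-04] -0.0187 0.08489503706807712 [ 0.1167752   0.90378166 -0.34995273]
top trolley 0.78 [291. 240.] [0.431 0.059 0.14 ] [0.471 0.106 0.183] [0.414 0.009 0.001]
top trolley 0.62 [341. 232.] [ 0.454 -0.1    0.141] [ 0.491 -0.051  0.183] [ 0.436 -0.148  0.   ]
top trolley 0.22 [296. 174.] [0.664 0.037 0.011] [0.727 0.216 0.205] [ 0.582 -0.143  0.   ]
top lab_timer 0.56 [222. 237.] [0.463 0.295 0.016] [0.499 0.328 0.024] [0.429 0.259 0.005]
top beaker_50 0.73 [379. 230.] [ 0.474 -0.223  0.008] [ 0.499 -0.199  0.062] [ 0.448 -0.241 -0.004]
top reagent_small_2 0.68 [424. 226.] [ 0.471 -0.372  0.034] [ 0.493 -0.357  0.067] [ 0.456 -0.403  0.   ]
side trolley 0.81 [303. 244.] [ 0.465 -0.12   0.083] [ 0.501 -0.055  0.176] [ 0.443 -0.152  0.004]
side trolley 0.63 [285. 218.] [0.443 0.031 0.057] [0.488 0.358 0.176] [ 0.42   0.005 -0.   ]
side rail_stand 0.91 [337. 193.] [0.632 0.161 0.131] [0.745 0.481 0.187] [ 0.584 -0.009  0.002]
side rail_stand 0.31 [283. 225.] [0.443 0.03  0.058] [0.478 0.273 0.175] [ 0.419 -0.058 -0.   ]
side beaker_50 0.87 [312. 283.] [ 0.47  -0.234  0.039] [ 0.49  -0.198  0.058] [ 0.452 -0.242  0.005]
side reagent_small_2 0.75 [330. 321.] [ 0.476 -0.391  0.031] [ 0.502 -0.337  0.064] [ 0.459 -0.4   -0.   ]
side reagent_small_2 0.24 [286. 228.] [0.443 0.026 0.059] [0.476 0.252 0.173] [ 0.42  -0.08   0.001]
```

Run:
```python
import cv2,numpy as np
a=cv2.imread("pics/top0.png")[110:300,190:450]; b=cv2.imread("pics/side0.png")[140:340,230:490]
cv2.imwrite("pics/c0.png",np.vstack([cv2.resize(a,None,fx=1.5*1.0,fy=1.5),cv2.resize(b,None,fx=1.5,fy=1.5)]))
```

```text
(no output)
```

View pics/c0.png

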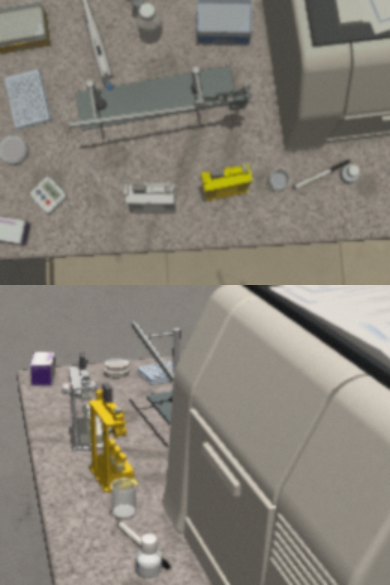

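Silver trolley (the target) at top px (291,240), side px (285,218). The yellow look-alike is at top px (341,232), side px (303,244), and is not meant. The rail's high end is on the left (top px ~237,192), the stop on the right (~350,172).

Run:
```python
from h import *
f=np.load("top0.npz"); P=cloud("top",f["d"]); im=f["im"]
# machine extents
sel=(P[...,2]>0.12)&(P[...,1]<-0.12)&(P[...,0]<0.62)&(P[...,0]>0.2)
for y in np.arange(-0.65,-0.1,0.1):
    q=P[sel&(abs(P[...,1]-y)<0.05)]
    if len(q): print("mach",round(y,2),len(q),q[:,0].min(),np.percentile(q[:,2],98))
q=P[(P[...,2]>0.125)&(P[...,0]>0.38)&(P[...,0]<0.5)&(P[...,1]>-0.02)&(P[...,1]<0.13)]
(c,wh,a)=cv2.minAreaRect((q[:,:2]*1000).astype(np.float32)); print("trolley",len(q),c,wh,a)
t=q[q[:,2]>0.165]; print("tab",len(t),t.mean(0),t.min(0),t.max(0))
# rail: high points in region
sel=(P[...,2]>0.13)&(P[...,2]<0.24)&(P[...,0]>0.52)&(P[...,0]<0.75)&(P[...,1]>-0.16)&(P[...,1]<0.3)
r=P[sel]; print(len(r))
for y in np.arange(-0.16,0.3,0.03):
    k=r[abs(r[:,1]-y)<0.015]
    if len(k): print(round(y,2),len(k),np.round(np.percentile(k,[0,25,50,75,100],axis=0)[:,[0,2]].T,3).tolist())
```

```text
mach -0.65 1450 0.20003972904399792 0.6282517482357546
mach -0.55 2535 0.20001120333263236 0.6499080241874515
mach -0.45 1560 0.5404173807375069 0.3922369492276427
mach -0.35 1706 0.5389143308025526 0.3974790626723887
mach -0.25 1562 0.534238017534686 0.40148328152823815
mach -0.15 256 0.44548282411391693 0.2133366984076452
trolley 396 (437.1667785644531, 56.90499496459961) (101.64167785644531, 36.43827819824219) 86.65409851074219
tab 43 [0.44437881 0.07151522 0.17864032] [0.43648469 0.01933166 0.16518051] [0.4509672  0.09028163 0.18710554]
825
-0.16 44 [[0.605, 0.61, 0.616, 0.625, 0.635], [0.136, 0.178, 0.199, 0.205, 0.21]]
-0.13 139 [[0.595, 0.607, 0.61, 0.617, 0.635], [0.135, 0.158, 0.19, 0.196, 0.219]]
-0.1 88 [[0.603, 0.611, 0.613, 0.615, 0.62], [0.133, 0.149, 0.187, 0.197, 0.225]]
-0.07 79 [[0.605, 0.608, 0.61, 0.613, 0.659], [0.137, 0.148, 0.156, 0.193, 0.215]]
-0.04 100 [[0.602, 0.606, 0.641, 0.681, 0.695], [0.132, 0.145, 0.15, 0.156, 0.202]]
-0.01 36 [[0.598, 0.601, 0.603, 0.606, 0.609], [0.148, 0.155, 0.16, 0.162, 0.168]]
0.02 35 [[0.593, 0.597, 0.599, 0.601, 0.604], [0.152, 0.16, 0.163, 0.165, 0.171]]
0.05 36 [[0.591, 0.593, 0.595, 0.597, 0.601], [0.158, 0.165, 0.168, 0.17, 0.176]]
0.08 36 [[0.587, 0.59, 0.591, 0.594, 0.597], [0.157, 0.169, 0.172, 0.175, 0.179]]
0.11 34 [[0.583, 0.586, 0.587, 0.59, 0.594], [0.164, 0.174, 0.177, 0.179, 0.186]]
0.14 38 [[0.58, 0.582, 0.584, 0.586, 0.591], [0.167, 0.177, 0.181, 0.183, 0.189]]
0.17 123 [[0.576, 0.585, 0.625, 0.657, 0.667], [0.13, 0.174, 0.178, 0.183, 0.19]]
0.2 37 [[0.573, 0.575, 0.576, 0.58, 0.583], [0.175, 0.183, 0.189, 0.192, 0.195]]
```

```bash
cat >> h.py <<'E'
def frame(yaw,tilt=0.0):
    """stand-like frame axes: x,y(uphill),z columns"""
    return Ro.from_euler("ZX",[yaw,tilt]).as_matrix()
def toolR(F,s=1):
    """tool z = -F z, tool y = s*F x"""
    z=-F[:,2]; y=s*F[:,0]; return np.column_stack([np.cross(y,z),y,z])
E
python3 - <<'E'
from h import *
print(np.round(vision.camera_info("wrist")["hand_eye"],3).tolist())
for s in (1,-1):
    print(s,[None if (j:=ctrl.ik(p,R2q(toolR(frame(-0.05),s)))) is None else np.round(j,2).tolist() for p in ([.36,-.3,.45],[.44,.07,.40])])
    F=frame(.128,.14); j=ctrl.ik([.58,.17,.26],R2q(toolR(F,s))); print(None if j is None else np.round(j,2))
E
```

```text
[[-0.0, -0.947, -0.322, 0.082], [1.0, -0.001, 0.001, -0.001], [-0.001, -0.322, 0.947, -0.143], [0.0, 0.0, 0.0, 1.0]]
1 [[1.17, 0.18, -0.67, 1.43, 0.11, 1.57, 0.46], [0.76, 0.26, -1.27, 1.6, 0.25, 1.47, -0.58]]
[ 0.37  0.62 -1.1   1.53  0.45  1.26 -0.62]
-1 [[0.65, 0.15, -0.01, 1.44, 0.0, 1.55, -2.55], [0.74, 0.24, -1.22, 1.6, 0.23, 1.46, 2.59]]
[-0.85  0.68  1.15  1.54 -0.75  1.4  -2.62]
```

Run:
```python
from h import *
p=np.array(get_state()["tcp_pos"]); ctrl.movel([p[0],p[1],0.40],max_speed=0.3)
q=R2q(toolR(frame(0.03)))
ctrl.movep([.36,-.3,.45],q); ctrl.movep([.50,.10,.40],q)
s=get_state(); im,d=vision.grab_frame("wrist"); np.savez("w1.npz",im=im,d=d,pos=s["tcp_pos"],rot=s["eef_rot"])
print(s["time"],s["tcp_pos"],s["eef_rot"])
for m in models.masks_of("wrist","trolley")[:3]: print(m["p"],m["point"],m["mask"].sum())
cv2.imwrite("pics/w1.png",im)
```

```text
4.1833 [0.50048751 0.09858033 0.39981715] [ 8.07998303e-05  6.97246814e-01  7.16831079e-01 -2.79332478e-04]
0.81 [300.0, 264.7] 2805
0.57 [285.3, 182.8] 2842
```

View pics/w1.png

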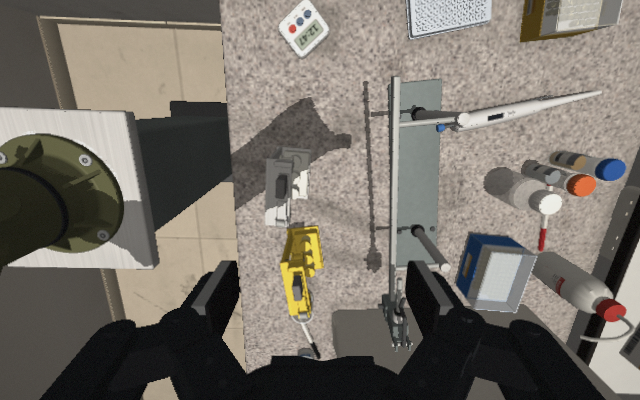

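The silver trolley is at (287,187), the yellow one at (300,265). The rail runs from its high end at (395,80) to the stop at (397,320), with the front clear. Now I'll fit the trolley and rail in this frame.

Run:
```python
from h import *
f=np.load("w1.npz"); im=f["im"]; s=dict(tcp_pos=f["pos"],eef_rot=f["rot"]); P=cloud("wrist",f["d"],s)
reg=np.zeros(im.shape[:2],bool); reg[140:228,255:325]=1
q=P[reg&(P[...,2]>0.135)&(P[...,2]<0.15)]
c,wh,a=cv2.minAreaRect((q[:,:2]*1000).astype(np.float32)); print("plate",len(q),c,wh,a)
t=P[reg&(P[...,2]>0.172)]
c,wh,a=cv2.minAreaRect((t[:,:2]*1000).astype(np.float32)); print("tab",len(t),c,wh,a,np.median(t,0),t.min(0),t.max(0))
r=P[70:330,380:410].reshape(-1,3); r=r[(r[:,2]>0.12)&(r[:,2]<0.24)]
for y in np.arange(-0.15,0.24,0.03):
    k=r[abs(r[:,1]-y)<0.006]
    if len(k): z=np.percentile(k[:,2],90); k=k[k[:,2]>z-.006]; print(round(y,2),len(k),np.round([k[:,0].min(),np.median(k[:,0]),k[:,0].max(),z],4))
print("ymax",r[:,1].max())
big=cv2.resize(im[135:235,240:420],None,fx=4,fy=4,interpolation=cv2.INTER_CUBIC); cv2.imwrite("pics/w1c.png",big)
```

```text
plate 1001 (437.33624267578125, 60.341556549072266) (99.92138671875, 37.90734100341797) 85.48760223388672
tab 203 (446.60198974609375, 78.6343765258789) (25.93014144897461, 11.810944557189941) 87.09122467041016 [0.44729139 0.08001895 0.18178531] [0.44075685 0.06568869 0.17207506] [0.4529333  0.09168395 0.18437613]
-0.15 3 [0.6111 0.6115 0.6116 0.1705]
-0.12 90 [0.6083 0.6167 0.6317 0.1952]
-0.09 38 [0.6128 0.6155 0.6182 0.2204]
-0.06 20 [0.6099 0.6124 0.6147 0.2139]
-0.03 39 [0.6049 0.6085 0.6134 0.1591]
0.0 41 [0.6011 0.605  0.6092 0.1636]
0.03 44 [0.5976 0.6008 0.6053 0.1679]
0.06 55 [0.5934 0.5975 0.6022 0.1725]
0.09 58 [0.5898 0.5935 0.5977 0.176 ]
0.12 64 [0.5861 0.5902 0.5948 0.1806]
0.15 73 [0.5821 0.5861 0.5905 0.1848]
0.18 83 [0.5784 0.5824 0.5869 0.1894]
0.21 77 [0.5749 0.5789 0.5837 0.1931]
ymax 0.21468662726476567
```

View pics/w1c.png

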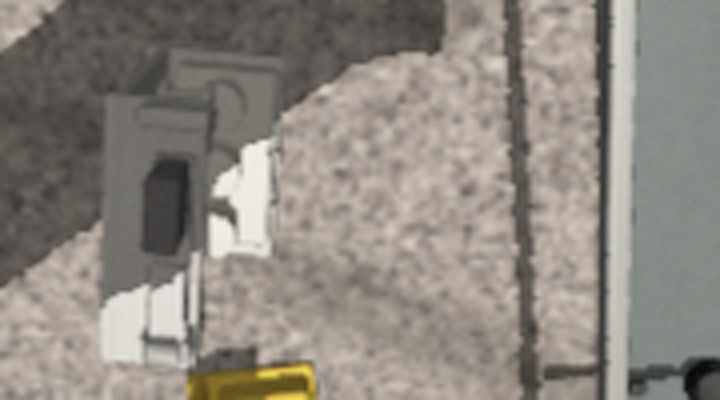

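Trolley yaw is about -0.06 (tab at 0.4466, 0.0786). The rail passes through (0.598, 0.053) with yaw 0.123. Grasping now.

```bash
cat >> h.py <<'E'
O=np.array([.598,.053,.170]); YAW=.1228
def tcp_for(seat_s,dx=0,dz=0,tilt=.14):
    """TCP, quat for held trolley with seat at s m uphill of rail_mid, offset dx (stand x), dz (vertical)"""
    F=frame(YAW,tilt); r=frame(YAW,.14)[:,1]
    S=O+seat_s*r+dx*F[:,0]+np.array([0,0,dz])
    return S+F@np.array([0,.019,.057-.0187]), R2q(toolR(F))
E
python3 - <<'E'
from h import *
q=R2q(toolR(frame(-0.06)))
for dx in(-.1,0):
    p,qq=tcp_for(.11,dx,.015); print(p,ctrl.ik(p,qq))
ctrl.movep([.4466,.0786,.25],q); ctrl.movel([.4466,.0786,.149],max_speed=.12)
print(get_state()["contact_force"])
ctrl.close_gripper(60); s=get_state(); print(s["time"],s["width"],s["contact_force"])
b=np.array(s["contact_force"])
ctrl.movel([.4466,.0786,.27],max_speed=.12); ctrl.pause(.2); s=get_state(); print(s["width"],np.array(s["contact_force"])-b,s["tcp_pos"])
p,qq=tcp_for(.11,-.1,.025); ctrl.movep(p,qq); ctrl.pause(.2)
s=get_state(); print(s["time"],s["contact_force"],s["tcp_pos"],p)
im,d=vision.grab_frame("wrist"); np.savez("w2.npz",im=im,d=d,pos=s["tcp_pos"],rot=s["eef_rot"]); cv2.imwrite("pics/w2.png",im)
P=cloud("wrist",d,s); fr=frame(YAW,.14)
r=P.reshape(-1,3); L=(r-O)@fr
k=L[(abs(L[:,0])<.015)&(abs(L[:,2])<.008)&(L[:,1]>-.1)&(L[:,1]<.17)]
for y in np.arange(-.1,.17,.03):
    m=k[abs(k[:,1]-y)<.01]
    if len(m): print(round(y,2),len(m),np.round([m[:,0].min(),np.median(m[:,0]),m[:,0].max(),np.median(m[:,2])],4))
E
```

```text
[0.48376089 0.16222253 0.24092633] [ 0.48734732  0.49970803 -1.16352977  1.79869085  0.37663067  1.08906342
 -0.65764679]
[0.58300784 0.17447169 0.24092633] [ 0.36732937  0.65259093 -1.10865846  1.54768676  0.48199018  1.22830551
 -0.65657584]
[ 0.07923451 -0.21311004  0.7377066 ]
6.625 0.011031099006062264 [-0.95238263 -0.24959126  6.67663939]
0.011184080081061554 [  0.93175596   0.50138455 -12.07894636] [0.44636456 0.07853711 0.26952903]
8.6417 [ 0.29008676 -0.29729122 -4.03114002] [0.48363617 0.16152113 0.2510202 ] [0.48376089 0.16222253 0.25092633]
-0.04 18 [-0.0042 -0.003  -0.0005 -0.0001]
0.05 170 [-0.0039 -0.0011  0.0044  0.    ]
0.08 288 [-0.004  -0.0017  0.0044  0.    ]
0.11 325 [-0.0042 -0.0014  0.0114 -0.0002]
0.14 376 [-0.0042 -0.0014  0.0044 -0.0002]
0.17 96 [-0.0038 -0.0008  0.0045 -0.0009]
```

View pics/w2.png

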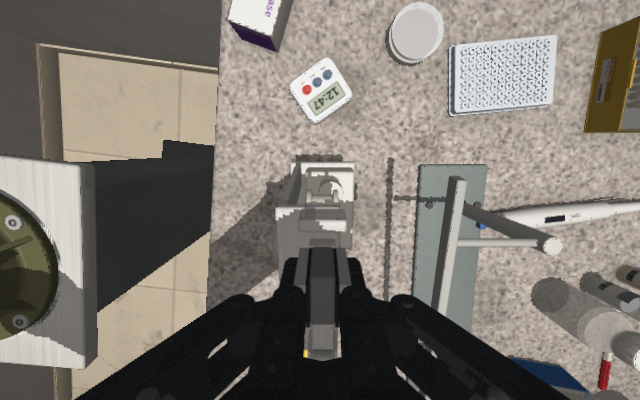

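The trolley is held at (315,200) with the rail at (450,240). The rail's edges come out at ±4 mm of my model, so the model holds. Next I insert, lower to light contact and release.

Run:
```python
from h import *
f=np.load("w2.npz"); P=cloud("wrist",f["d"],dict(tcp_pos=f["pos"],eef_rot=f["rot"])); print("posttop",P[243:249,550:556].mean((0,1)))
b=np.array(get_state()["contact_force"])
p,q=tcp_for(.11,-.1,.016); ctrl.movel(p,max_speed=.1)
p,q=tcp_for(.11,0,.016); ctrl.movel(p,max_speed=.08); ctrl.pause(.1)
s=get_state(); print(s["time"],np.array(s["contact_force"])-b,s["tcp_pos"]-p)
p,q=tcp_for(.11,0,.004); ctrl.movel(p,max_speed=.05)
dz=.004
while dz>-.005:
    s=get_state(); df=np.array(s["contact_force"])-b; print(round(dz,4),np.round(df,2))
    if df[2]>1.5 or np.linalg.norm(df[:2])>6: break
    dz-=.001; p,q=tcp_for(.11,0,dz); ctrl.movel(p,max_speed=.02); ctrl.pause(.05)
s=get_state(); im,d=vision.grab_frame("side"); cv2.imwrite("pics/s3.png",cv2.resize(im[140:340,230:490],None,fx=2,fy=2))
print(s["time"],s["tcp_pos"])
```

```text
posttop [0.66385346 0.1712892  0.18321094]
10.4417 [ 0.30694199 -0.29773099 -0.70380628] [-3.30393062e-04 -8.63546269e-05  1.51704808e-04]
0.004 [ 0.47 -0.32  0.47]
0.003 [ 0.68 -0.38 -0.76]
0.002 [ 0.51 -0.08 -0.  ]
0.001 [-0.39 -1.28  4.54]
11.7333 [0.58323016 0.17456503 0.22731905]
```

Run:
```python
from h import *
ctrl.ungrasp(); ctrl.pause(1.2)
s=get_state(); print(s["time"],s["contact_force"],s["width"])
im,d=vision.grab_frame("wrist"); np.savez("w4.npz",im=im,d=d,pos=s["tcp_pos"],rot=s["eef_rot"])
im2,d2=vision.grab_frame("top"); np.savez("t4.npz",im=im2,d=d2)
im3,_=vision.grab_frame("side")
a=cv2.resize(im[:,:],(480,300)); b=cv2.resize(im2[120:270,210:400],(380,300)); c=cv2.resize(im3[140:290,280:440],(320,300))
cv2.imwrite("pics/m4.png",np.vstack([np.hstack([b,c]),np.hstack([a,np.zeros((300,220,3),np.uint8)])]))
```

```text
13.6917 [-0.56857827  0.56628142  0.21187454] 0.08589235180674505
```

View pics/m4.png

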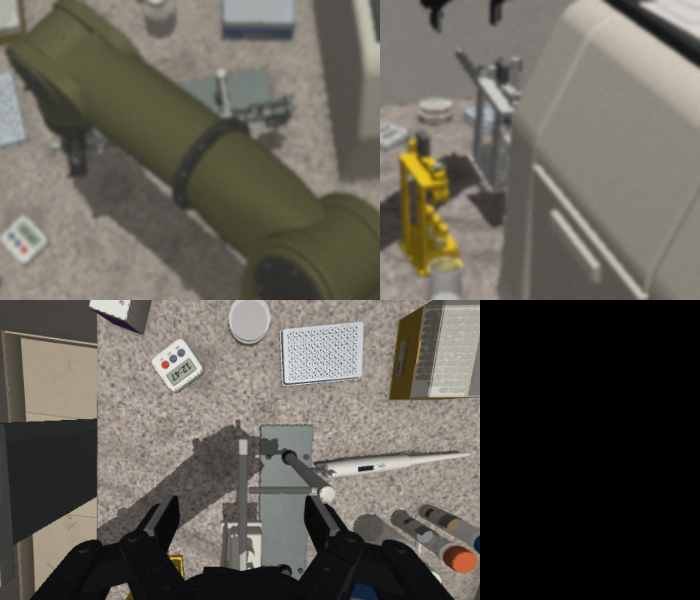

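The trolley hangs on the rail and has rolled downhill (mosaic ~(245,545) wrist and (500,110) side). I'll shut the fingers and find the push lug from close by.

Run:
```python
from h import *
p=np.array(get_state()["tcp_pos"])
ctrl.movel(p+[0,0,.06],max_speed=.15)
ctrl.close_gripper(40)
F=frame(YAW,.14); q=R2q(toolR(F))
ctrl.movep(O+F@np.array([0,.06,.16]),q); ctrl.pause(.1)
s=get_state(); print(s["time"],s["tcp_pos"],s["width"])
im,d=vision.grab_frame("wrist"); np.savez("w5.npz",im=im,d=d,pos=s["tcp_pos"],rot=s["eef_rot"])
L=(cloud("wrist",d,s)-O)@F
ok=(abs(L[...,0])<.03)&(L[...,1]>-.2)&(L[...,1]<.03)&(L[...,2]>.02)&(L[...,2]<.09)
k=L[ok]
for y in np.arange(-.16,.03,.005):
    m=k[abs(k[:,1]-y)<.0025]
    if len(m): print(round(y,3),len(m),np.round(np.percentile(m[:,2],[5,50,95]),3),np.round(np.percentile(m[:,0],[2,98]),3))
cv2.imwrite("pics/w5.png",im)
```

```text
15.7417 [0.59290109 0.09068024 0.33656857] 0.00021139996246584398
-0.135 5 [0.037 0.038 0.039] [-0.002  0.005]
-0.13 7 [0.037 0.038 0.04 ] [-0.002  0.005]
-0.125 11 [0.037 0.039 0.04 ] [-0.002  0.005]
-0.12 30 [0.038 0.04  0.048] [-0.002  0.005]
-0.115 29 [0.038 0.04  0.059] [-0.002  0.005]
-0.11 38 [0.038 0.04  0.061] [-0.002  0.005]
-0.105 42 [0.039 0.041 0.061] [-0.002  0.005]
-0.1 17 [0.039 0.04  0.042] [-0.002  0.004]
-0.095 1 [0.042 0.042 0.042] [0.001 0.001]
-0.09 1 [0.052 0.052 0.052] [-0.004 -0.004]
-0.085 19 [0.053 0.054 0.055] [-0.004  0.003]
-0.08 29 [0.052 0.054 0.055] [-0.004  0.003]
-0.005 26 [0.032 0.033 0.034] [-0.025 -0.015]
0.0 47 [0.031 0.033 0.033] [-0.025 -0.013]
0.005 118 [0.021 0.03  0.033] [-0.025  0.01 ]
```

View pics/w5.png

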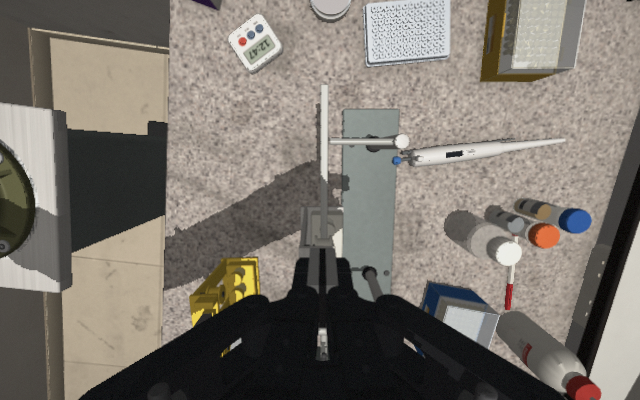

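Plate rear end is at stand y≈+0.0075, striker top at -0.081, so the seat rests at about -0.043 against the rod. Pushing from behind in small steps with a force watch.

```bash
cat > push.py <<'E'
from h import *
F=frame(YAW,.14)
def at(y,z=.037): return O+F@np.array([0,y,z])
def f(b):
    return (np.array(get_state()["contact_force"])-b)@F
E
python3 - <<'E'
from push import *
ctrl.movel(at(.045,.10),max_speed=.15); ctrl.movel(at(.045),max_speed=.1); ctrl.pause(.15)
b=np.array(get_state()["contact_force"]); np.save("b.npy",b); print(get_state()["time"],b)
y=.045; log=[]; hi=0
ctrl.movel(at(.030),max_speed=.05); y=.030
while y>-.060:
    step=.002 if hi<3.2 else .0007
    y-=step; ctrl.movel(at(y),max_speed=.03); v=f(b); hi=max(hi,v[1]); log.append((y,*v))
    if v[1]>5 or abs(v[0])>6 or abs(v[2])>8: break
for l in log[::2][-40:]: print(np.round([l[0]*1000,l[1],l[2],l[3]],1))
print(log[-1]); print(get_state()["time"],(np.array(get_state()["tcp_pos"])-O)@F)
E
```

```text
17.2833 [-0.00797889  0.74533954  0.36473827]
[28.   0.3 -1.5  0.3]
[24.   0.2 -0.3 -0.1]
[20.  -0.3 -1.   0.2]
[16.  -0.2 -0.7 -0.7]
[12.   0.7  0.6 -1.3]
[8.  0.  0.7 1.3]
[4.  0.1 1.  0.9]
[-0.   0.8  0.5  0.7]
[-4.  -0.1  0.2  0.2]
[-8.  -0.8  0.3 -0.1]
[-12.    0.1   1.5  -0.4]
[-16.   -0.2   2.5   1. ]
[-20.   -0.2   2.   -0.5]
[-24.   -0.5   3.8   0.9]
[-25.4  -0.4   5.   -0.2]
(-0.02540000000000002, np.float64(-0.35151809411067686), np.float64(5.016294020497491), np.float64(-0.1983967448888426))
24.9833 [ 4.93036321e-06 -2.52976010e-02  3.70293028e-02]
```

Run:
```python
from push import *
b=np.load("b.npy"); y=-.0254
while y>-.065:
    y-=.0007; ctrl.movel(at(y),max_speed=.03)
    vs=[]
    for _ in range(3): ctrl.pause(.02); vs.append(f(b))
    v=np.mean(vs,0); a=((np.array(get_state()["tcp_pos"])-O)@F)[1]
    print(round(y*1000,1),round(a*1000,1),np.round(v,1))
    if v[1]>10.5 or abs(v[0])>7 or abs(v[2])>8: break
print(get_state()["time"])
```

```text
-26.1 -26.1 [-0.6  4.5  0.3]
-26.8 -26.8 [ 0.   4.9 -0.5]
-27.5 -27.4 [0.1 3.9 0.1]
-28.2 -28.1 [-0.1  4.4  0.3]
-28.9 -28.7 [-0.4  4.5 -0.1]
-29.6 -29.3 [-0.9  5.  -0.2]
-30.3 -30.0 [-0.5  4.8  0.3]
-31.0 -30.5 [-0.1  5.8 -0.5]
-31.7 -31.2 [-0.4  4.6 -0.4]
-32.4 -32.3 [-0.1  4.4 -0.1]
-33.1 -33.4 [-0.1  3.1  0.1]
-33.8 -34.2 [-0.5  2.2  0.5]
-34.5 -34.8 [-0.5  1.4  0.7]
-35.2 -35.5 [-0.4  1.9  0.4]
-35.9 -36.1 [-0.3  1.5  0.7]
-36.6 -36.8 [-0.2  0.4  0.1]
-37.3 -37.6 [-0.2  0.5  0.5]
-38.0 -38.3 [-0.4 -0.1  0.2]
-38.7 -39.0 [ 0.2 -1.2 -0. ]
-39.4 -39.7 [-0.6 -0.9 -0.4]
-40.1 -40.1 [-0.3 -0.9 -0.3]
-40.8 -40.8 [-0.2 -0.7  0.1]
-41.5 -41.5 [ 0.2 -0.7 -0.3]
-42.2 -42.2 [-0.4 -0.4 -0.3]
-42.9 -42.9 [-0.4 -0.6  0.2]
-43.6 -43.7 [ 0.1 -0.9  0.3]
-44.3 -44.0 [ 0.   0.3 -0.2]
-45.0 -44.2 [-0.5  3.2 -0.3]
-45.7 -44.4 [-0.   5.6 -1.1]
-46.4 -44.4 [ 0.   6.5 -0.7]
-47.1 -44.6 [-0.4  7.9 -0.5]
-47.8 -44.8 [-0.3  8.3 -1. ]
-48.5 -45.2 [-0.4  8.8 -1.1]
-49.2 -45.5 [-0.7 10.1 -1. ]
-49.9 -45.9 [-0.4 10.8 -0.9]
35.4833
```

Run:
```python
from push import *
b=np.load("b.npy"); y=-.0499
while y>-.065:
    y-=.0007; ctrl.movel(at(y),max_speed=.03)
    vs=[]
    for _ in range(3): ctrl.pause(.02); vs.append(f(b))
    v=np.mean(vs,0); a=((np.array(get_state()["tcp_pos"])-O)@F)[1]
    print(round(y*1000,1),round(a*1000,1),np.round(v,1))
    if v[1]>13.3 or abs(v[0])>7 or abs(v[2])>8: break
im0,_=vision.grab_frame("side")
while y<-.030:   # back off
    y+=.002; ctrl.movel(at(y),max_speed=.04); v=f(b); a=((np.array(get_state()["tcp_pos"])-O)@F)[1]
    print("back",round(y*1000,1),round(a*1000,1),np.round(v,1))
    if y>-.046 and v[1]<1: break
ctrl.movel(at(y+.02),max_speed=.1)
ctrl.movel(at(y+.02,.10),max_speed=.2)
im,_=vision.grab_frame("side"); cv2.imwrite("pics/s6.png",np.hstack([cv2.resize(i[155:235,310:380],(400,457),interpolation=cv2.INTER_CUBIC) for i in (im0,im)]))
print(get_state()["time"])
```

```text
-50.6 -46.2 [-0.6 11.6 -1.2]
-51.3 -46.2 [-0.3 13.2 -1.3]
-52.0 -46.3 [-0.5 14.  -1.7]
back -50.0 -46.1 [ 0.6 10.8 -1.1]
back -48.0 -45.1 [-0.3  7.1 -1.2]
back -46.0 -44.4 [-0.2  5.9 -0.8]
back -44.0 -44.2 [-0.   2.2 -0.7]
back -42.0 -42.7 [-0.7 -0.  -0.1]
38.55
```

View pics/s6.png

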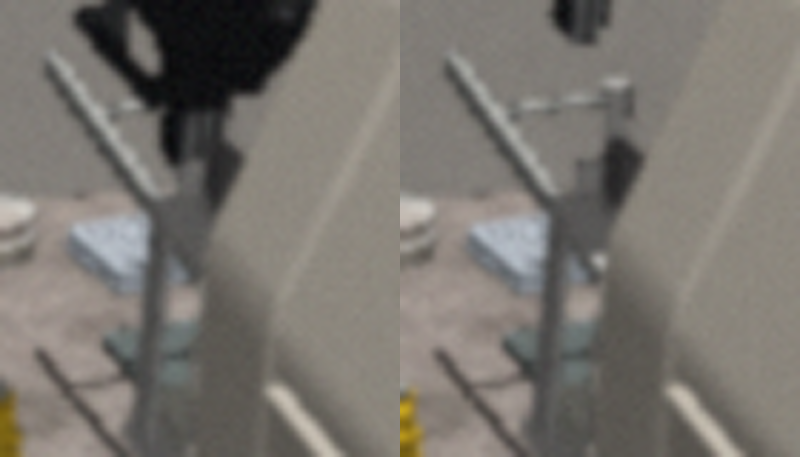

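Run:
```python
from push import *
ctrl.movel(O+F@np.array([-.09,.0,.15]),max_speed=.25); ctrl.pause(.1)
s=get_state(); im,d=vision.grab_frame("wrist"); np.savez("w7.npz",im=im,d=d,pos=s["tcp_pos"],rot=s["eef_rot"]); print(s["time"],s["tcp_pos"])
L=(cloud("wrist",d,s)-O)@F
u=proj("wrist",np.array([O+F@np.array([0,y,.05]) for y in(-.142,-.104,-.054)]),s); print(u)
k=L[(abs(L[...,0])<.012)&(L[...,1]>-.22)&(L[...,1]<-.04)&(L[...,2]>.02)&(L[...,2]<.1)]
for y in np.arange(-.2,-.04,.005):
    m=k[abs(k[:,1]-y)<.0025]
    if len(m): print(round(y,3),len(m),np.round(np.percentile(m[:,2],[5,50,95]),3))
c=np.round(u.mean(0)).astype(int); x0=max(0,min(c[0]-80,480)); y0=max(0,min(c[1]-60,280))
cv2.imwrite("pics/w7.png",cv2.resize(im[y0:y0+120,x0:x0+160],(800,600),interpolation=cv2.INTER_CUBIC)); print(x0,y0)
```

```text
39.225 [0.51161676 0.02050307 0.31757549]
[[410.18664633 335.28513615]
 [413.74498726 304.23294578]
 [418.95704591 259.29827283]]
-0.17 6 [0.034 0.038 0.041]
-0.165 6 [0.041 0.042 0.044]
-0.16 20 [0.043 0.045 0.046]
-0.155 21 [0.042 0.044 0.046]
-0.145 4 [0.051 0.053 0.054]
-0.14 12 [0.073 0.074 0.075]
-0.135 21 [0.072 0.075 0.075]
-0.11 7 [0.032 0.033 0.04 ]
-0.105 47 [0.032 0.037 0.043]
-0.1 51 [0.032 0.033 0.043]
-0.095 85 [0.032 0.045 0.072]
-0.09 138 [0.032 0.061 0.073]
-0.085 154 [0.032 0.064 0.073]
-0.08 154 [0.032 0.061 0.073]
-0.075 251 [0.032 0.064 0.073]
-0.07 261 [0.032 0.045 0.068]
-0.065 15 [0.032 0.032 0.033]
-0.06 88 [0.033 0.05  0.051]
-0.055 389 [0.027 0.042 0.051]
334 240
```

View pics/w7.png

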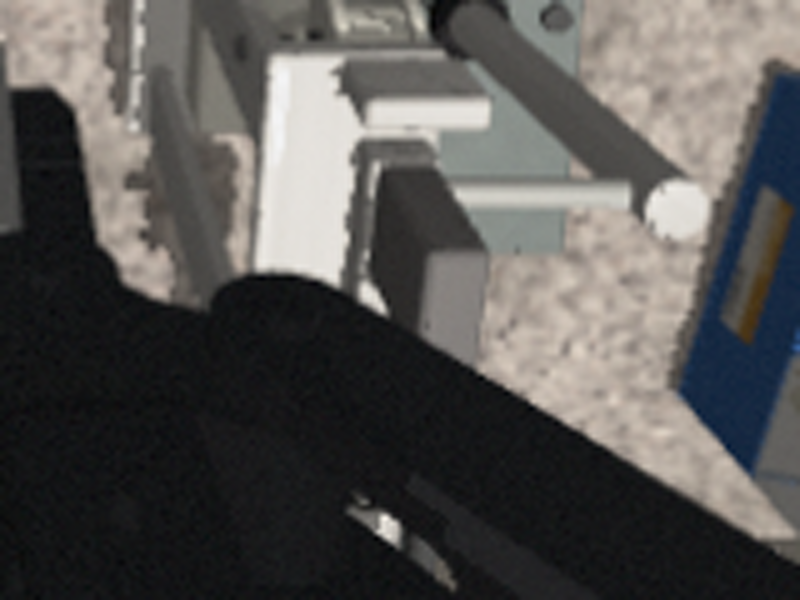

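The trolley sits at seat ≈ -0.103, but the fingers hide the latch. One better view.

Run:
```python
from push import *
ctrl.movel(O+F@np.array([-.12,-.08,.17]),max_speed=.2); ctrl.pause(.1)
s=get_state(); im,d=vision.grab_frame("wrist"); np.savez("w8.npz",im=im,d=d,pos=s["tcp_pos"],rot=s["eef_rot"]); print(s["time"],s["tcp_pos"],s["contact_force"])
L=(cloud("wrist",d,s)-O)@F
u=proj("wrist",np.array([O+F@np.array([0,y,.05]) for y in(-.17,-.142,-.104,-.054)]),s); print(u)
k=L[(abs(L[...,0])<.012)&(L[...,1]>-.22)&(L[...,1]<-.04)&(L[...,2]>.02)&(L[...,2]<.1)]
for y in np.arange(-.2,-.04,.004):
    m=k[abs(k[:,1]-y)<.002]
    if len(m): print(round(y,3),len(m),np.round(np.percentile(m[:,2],[5,50,95]),3))
c=np.round(u.mean(0)).astype(int); x0=max(0,min(c[0]-70,480)); y0=max(0,min(c[1]-60,280))
cv2.imwrite("pics/w8.png",cv2.resize(im[y0:y0+120,x0:x0+160],(800,600),interpolation=cv2.INTER_CUBIC)); print(x0,y0)
```

```text
39.9667 [ 0.49163317 -0.06218856  0.32717463] [-0.10595883  0.46151129 -0.30092348]
[[437.32220803 282.55825667]
 [440.82754152 258.69191285]
 [445.98072941 223.92563896]
 [453.5758377  173.35707169]]
-0.2 54 [0.024 0.049 0.067]
-0.196 120 [0.028 0.051 0.066]
-0.192 155 [0.029 0.057 0.067]
-0.188 168 [0.028 0.051 0.07 ]
-0.184 108 [0.026 0.051 0.071]
-0.18 115 [0.025 0.05  0.072]
-0.176 110 [0.025 0.05  0.072]
-0.172 186 [0.026 0.049 0.072]
-0.168 146 [0.022 0.043 0.072]
-0.164 84 [0.038 0.044 0.073]
-0.16 85 [0.037 0.044 0.073]
-0.156 106 [0.035 0.043 0.074]
-0.152 70 [0.032 0.042 0.074]
-0.148 57 [0.032 0.051 0.075]
-0.144 93 [0.032 0.052 0.075]
-0.14 122 [0.032 0.05  0.075]
-0.136 130 [0.032 0.048 0.075]
-0.132 154 [0.032 0.056 0.074]
-0.128 87 [0.032 0.045 0.056]
-0.124 87 [0.032 0.045 0.059]
-0.12 103 [0.032 0.046 0.061]
-0.116 106 [0.032 0.045 0.064]
-0.112 119 [0.032 0.045 0.066]
-0.108 128 [0.032 0.042 0.068]
-0.104 69 [0.032 0.041 0.066]
-0.1 54 [0.031 0.036 0.043]
-0.096 127 [0.031 0.058 0.072]
-0.092 151 [0.032 0.06  0.073]
-0.088 157 [0.032 0.062 0.073]
-0.084 154 [0.032 0.061 0.072]
-0.08 163 [0.032 0.062 0.072]
-0.076 162 [0.032 0.062 0.073]
-0.072 265 [0.031 0.049 0.071]
-0.068 84 [0.031 0.032 0.033]
-0.064 38 [0.031 0.032 0.033]
-0.06 98 [0.033 0.05  0.051]
-0.056 229 [0.03  0.048 0.051]
-0.052 25 [0.031 0.041 0.049]
374 175
```

View pics/w8.png

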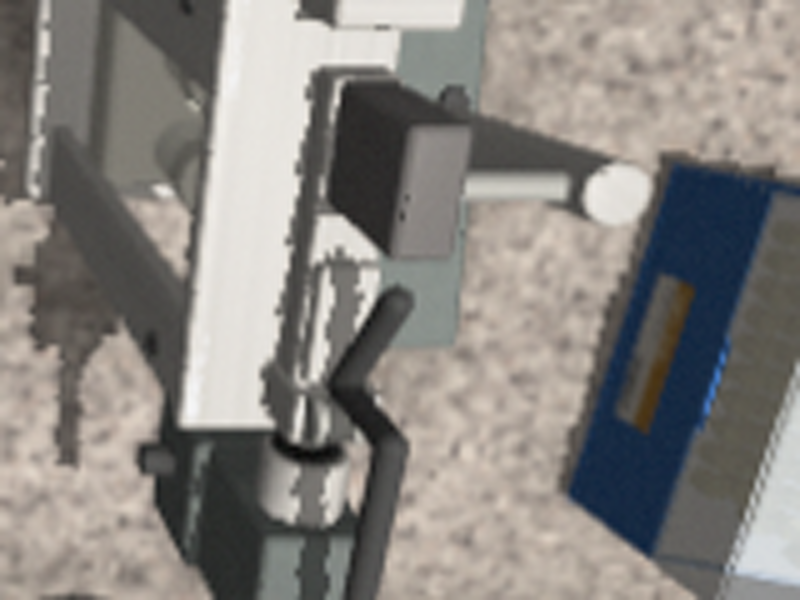

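The picture shows the latch's V at crop (340,385), in the notch uphill of the striker roller at (305,405). In depth, the V's lowest point is at y≈-0.129 and z≈0.056, against a roller axis at -0.141 and roller top at 0.054. So it has dropped behind the roller. Handing in.

Run:
```python
from h import *
print(get_state()["time"],get_state()["contact_force"]); print(ticket.close_job())
```

```text
40.0167 [-0.60336475 -0.54177671  0.20129547]
the job is handed in; nothing more can be done
None
```

I hooked the silver trolley over the high end of the rail with the striker roller leading and let go. It rolled down by itself and came to rest against the stop's rod. I then pushed it on down from behind until the latch dropped, and handed the job in at 40.0 s of the 58 s allowed.

- **Placing:** I lowered the trolley until it touched the rail lightly, about 4.5 N, then opened the fingers. It rested on the rod with its seat about 43 mm downhill of the rail's middle.
- **Pushing:** The last stretch peaked at 14.0 N, near the bumper's dead stop and close to the 15 N limit. When I backed off, the trolley kept pressing on the fingers until about 2 mm back from that stop, so the bumper should still be about 2 mm in.
- **Last view:** The last close picture and its depth show the latch's V about 12 mm uphill of the roller's axis, down in the notch. The seat is about 103 mm downhill of the rail's middle, and the fingers are well clear of the trolley.
- **Not confirmed:** I could not read the latch angle or the bumper travel directly; both are inferred from the forces and depth. The side view was inconclusive because the machine hides the stop. I did not measure the timer, beaker and bottle again; I felt no unexpected contact force near them.

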